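# Uncap a frame joint, push it home and clamp it for sanding

## Robot

A 7-joint arm with a two-finger parallel gripper is mounted at the origin on the work surface. World frame = base frame: x ahead of the robot, y to its left, z up, the work surface at z = 0. Lengths are in mm, angles in rad, forces in N, time in s.
With the tool pointing down it reaches from about 400 to 875 mm from the base axis. Payload 4.4 kg.
Tool frame: the origin (TCP) lies at the very end of the fingers, on their centre line; the grasp point (between the pads) lies 19 mm behind it; z points along the fingers, y is the line along which they close (so a half turn about z gives the same grasp; the last joint's range is limited). The gripper opens to 85 mm and grips with 20 to 120 N. Pads are 22 mm wide; open, the fingers measure 114 mm over their backs; the gripper's body (76 mm by 85 mm) begins 54 mm behind the grasp point. The pads swing forward as they close: fully open they stand 13 mm farther back than shut.
Start: joints at [1.096, 0.628, 0.038, 1.517, -0.027, 0.996, -0.02], TCP at [258.409, -596.442, 231.313] pointing down, gripper open.
Joint ranges: [-3.06, 3.06], [-0.37, 2.12], [-1.25, 1.32], [0.18, 2.47], [-1.1, 4.24], [0.23, 1.98], [-2.94, 2.94]. Speed limits (rad/s): [2.57, 2.57, 3.14, 3.14, 3.14, 3.14, 3.14].

## Interface

Orientations are given as [roll, pitch, yaw] about the fixed x, y, z axes, in that order (R = Rz(yaw) Ry(pitch) Rx(roll)).
In Python, from cell import monitor, viewer, workorder gives the robot as it stands.
- The arm moves only by the tool arm_command, never from a script. Its argument "series" is one flat list of numbers, 5 for each row, row after row: the opening in per cent of the stroke, from 0 (shut) to 100 (fully open), then the shift along the tool's x, y, z in cm, then the turn about the tool's z in degrees. In form: [claw, x, y, z, roll, claw, x, y, z, roll, ...]. A call has exactly 5 rows; each row is the pose to reach, as a shift and turn from the pose commanded when the call began, along the tool's axes at that moment; what a row does not reach only later rows make up. A row lasts 1/12 s, in which the tool goes at most 41.7 mm and 7.16 degrees, less where a joint would pass 70% of its speed; a pose out of reach is approached as far as the arm can. A call with a gripper value outside its range is refused whole. The fingers move at their own pace and stop on an object; the grip force is fixed at half the most. Time passes only in rows, so rows that repeat a pose let the fingers close, or fill a call up. It gives the time, the measured TCP pose, the force, the opening and the grip force at its end, in the units of the state.
- monitor.read_state(): the state, without advancing time (a new reading comes with each control period).
- viewer.get_image(name): name is "scene" or "side" or "wrist"; returns (picture, depth): 384x512x3 uint8, red, green, blue; 384x512 float32, mm along the optical axis (not along the pixel's ray), 0 where there is no reading.
- viewer.camera_model(name): a dict with "mtx" (3x3 intrinsics, pixels), "R" (3x3) and "t" (3): a world point X has camera coordinates R X + t. Camera axes: x right, y down, z forward; pixel columns grow to the right and rows downward; lengths in mm; the calibration is good to about 2 mm. A picture is of the moment at which its call begins: read the wrist's pose just before it. camera_model takes no time and is no camera call; for the wrist camera it gives the pose at the moment of the call.
- workorder.finish_job(): hands the job in; it is judged then, once.
The state is a dict: "clock": time; "qpos": joint angles; "qd": joint speeds; "tau": joint torques, N m; "eef_pos": TCP position; "tool_rot": TCP orientation; "force": force on the tool from outside, world axes, zero at the start; "torque": the same for the moment, N m; "width": finger opening in mm; "gripper_force": force on a finger pad.
Only numpy, scipy, OpenCV 4.12 (cv2) and the standard library are available. Lean on these libraries where they do the work, as an engineer would, in place of code of your own. Each camera call takes 0.05 s, during which the arm holds its last target. There are 200 camera calls.

## Task

Get the frame joint in the holding fixture ready for sanding. First lift the white masking cap off its round socket and set it, without dropping it, upright in the empty steel dish; then push the joint along its saddles until the socket is fully home against the end stop; finally fold the clamp arm over and press it fully down on the tube. Leave the other things on the bench where they are.

Things in the scene. Friction and masses are not known exactly. Their poses are not given: they have to be found in the camera images.
- fixture: holding fixture fixed to the bench: aluminium plate 170 (x) x 290 (y) x 12 mm. Origin on the bench under the tube's centreline; y runs along the tube from the end stop (-y) to the open end; +x is the hinge side, away from the robot. White saddles with 34 mm channels, 39 mm high over the bench, at y 10..30 and 60..80 mm. Hinge posts at x 58..82, y -52..-8, 80 mm high
- stop_face (a point): point on the face of the end stop (dark steel block 80 x 22 mm, top 55 mm above the bench) that the socket must touch; 42 mm above the bench, at fixture x 0, y -117 mm; axes as the fixture's
- clamp_hinge (a point): centre of the clamp arm's hinge, 70 mm above the bench, at fixture x 70, y -30 mm; the hinge axis is the fixture's y; axes as the fixture's
- clamp (a joint): clamp arm angle, rad: 0 = fully down, level over the tube, pointing from the hinge to fixture -x; 1.57 = upright; starts folded back (1.75 to 2.1), stays where left (friction 0.3 N m). Steel bar 22 wide, 12 thick, reaching 160 mm from the hinge; down, its pad is 1 mm over the tube. It cannot go down while the socket is under it
- clamp_paddle (a point): middle of the upper face (away from the tube when down) of the black rubber paddle that ends the arm, 55 long, 30 wide, 16 mm thick; the point is 132.5 mm from the hinge axis and 8 mm above the arm's centre plane
- part: frame joint in the fixture: grey upright round socket, 54 mm outside, 42 mm bore, 60 mm tall, open on top; black square tube 30 x 30 mm runs from it along +y, its underside 15 mm above the socket's; orange tape on its end. Origin: centre of the socket's underside (12 mm above the bench), z up. Starts 34 to 52 mm short of the stop; about 0.35 kg
- part_nose (a point): point on the socket's outside facing the stop, 30 mm above the part's underside
- tube_end (a point): centre of the tube's free end face (its normal is the part's +y), 190 mm from the socket's axis, 42 mm above the bench
- cap: white masking cap sitting loose on the socket's mouth: plug 36 mm across and 10 mm deep inside the bore, flange 56 mm across and 5 mm thick resting on the rim, round grip stub 20 mm across and 22 mm tall on top. Origin: centre of the plug's underside; z up; total height 37 mm; 40 g
- dish: round steel dish fixed to the bench, outside 88 mm, inside 80 mm across, rim 18 mm tall; origin centre of its underside. It is the only dish; it stands left or right of the fixture
- dish_floor (a point): centre of the dish's inner floor, 4 mm above the bench
- sander: round palm sander, a bystander: yellow pad 120 mm across, body 88 mm tall; origin centre of its underside
- spare_a: spare frame joint of the same make as the one in the fixture, lying on the bench (orange tape on the tube end), a bystander; origin centre of the socket's underside
- spare_b: another spare frame joint on the bench, without tape, a bystander; origin centre of the socket's underside
- tape: roll of tape lying flat, 90 mm across, 24 mm tall, a bystander; origin centre of its underside
- block: cork sanding block 70 x 120 x 30 mm, a bystander; origin centre of its underside
- filler: filler can 70 mm across, 70 mm tall, a bystander; origin centre of its underside

How it is judged:
By the outcome, as a careful person would: the job done as asked, in the order asked, and still so for the second after the job is handed in, with the robot touching nothing.
It also fails if it takes over 66 s, if anything falls off the work surface, if the arm or the gripper's body presses on something with over 40 N, if the wrist force passes 120 N, or if a joint passes its speed limit or range.

## Working session

There is one attempt and no reset: what is moved stays moved. The work goes in short steps, Python scripts to look and compute and a tool call to move; the robot and the scene stay as the last step left them, time stands still between calls to the robot, and variables do not carry over. Pictures are saved under pics/ and viewed, at most 10 in all, crops included, and the job is handed in when it is done.

Besides the shell and the picture viewer there is one more tool, called after "Call:" as a command line: name --argument value ..., lists and objects as JSON in quotes. arm_command: Moves the arm, as the interface text tells. Its arguments: {"type":"object","properties":{"series":{"type":"array","items":{"type":"number"}}},"required":["series"]}

```bash
mkdir -p pics; ls; cat > h.py <<'E'
import numpy as np, cv2, json
from cell import monitor, viewer, workorder
def grab(n,tag):
    s=monitor.read_state(); m=viewer.camera_model(n); im,d=viewer.get_image(n)
    cv2.imwrite(f'pics/{tag}.png',im[:,:,::-1]); np.savez(f'{tag}.npz',im=im,d=d,K=m['mtx'],R=m['R'],t=m['t'],p=s['eef_pos'],r=s['tool_rot'])
    return s
def load(tag): return np.load(f'{tag}.npz')
def cloud(f):
    K,R,t,d=f['K'],f['R'],f['t'],f['d']; v,u=np.mgrid[:d.shape[0],:d.shape[1]]
    c=np.stack([(u-K[0,2])/K[0,0]*d,(v-K[1,2])/K[1,1]*d,d],-1)
    return (c-t)@R   # R^T (c-t)
def plane(f,uv,z):
    uv=np.atleast_2d(uv).astype(float); K,R,t=f['K'],f['R'],f['t']
    r=np.c_[uv,np.ones(len(uv))]@np.linalg.inv(K).T@R; o=-R.T@t
    return o+r*((z-o[2])/r[:,2])[:,None]
E
python3 - <<'E'
from h import *
print(monitor.read_state())
for n in('scene','side'): grab(n,n+'0')
a=cv2.imread('pics/scene0.png');b=cv2.imread('pics/side0.png')
for n in('scene','side'):
    f=load(n+'0');print(n,-f['R'].T@f['t'],f['R'][2])
E
```

```text
pics
{'clock': 0.0, 'qpos': array([ 1.09622105,  0.62931198,  0.03841725,  1.51839436, -0.02702725,
        0.99631571, -0.02002842]), 'qd': array([-0.00059285, -0.00066251,  0.00114029, -0.00044966,  0.00184966,
        0.00090073,  0.00039752]), 'tau': array([-8.04785650e-04, -5.63399577e+01,  1.22623231e+00, -1.93445009e+01,
        1.11739326e-02,  1.05866956e-02, -5.55989601e-06]), 'eef_pos': array([ 258.15681154, -595.83514223,  230.4023454 ]), 'tool_rot': array([-3.13967996e+00, -1.31309786e-05,  4.08751414e-01]), 'force': array([-0.38506165,  0.15009895, -1.21759265]), 'torque': array([ 0.00249111, -0.00036035, -0.01454306]), 'gripper_force': 0.0, 'width': 85.18669673290769}
scene [1093.40705431  327.64907051 1231.94556531] [-0.44360342 -0.23297141 -0.86541339]
side [ 391.12904946 1048.02971702  856.99387495] [ 0.08920696 -0.8010946  -0.59185265]
```

View pics/scene0.png

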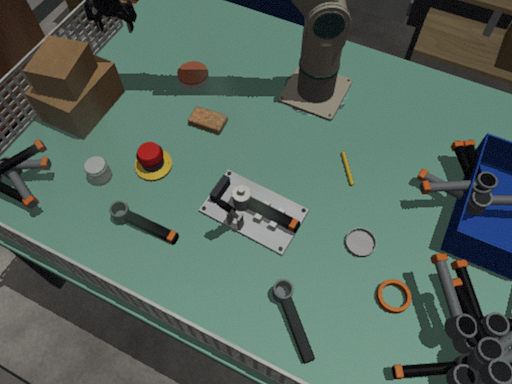

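View pics/side0.png

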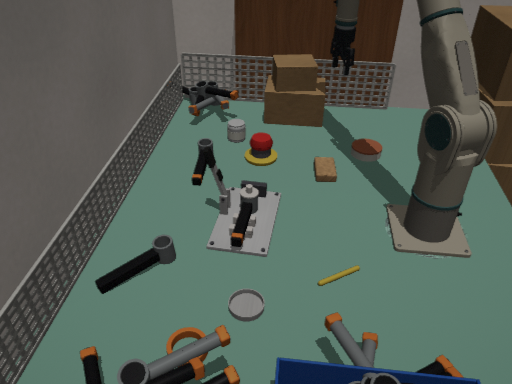

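The scene view shows the fixture with its capped socket at about (240,195), the orange tube end at (294,224), the clamp hinge near (235,220) and the steel dish at (360,242). In the side view the cap is at (249,190), the tube end at (238,239), the dish at (247,305), and the clamp arm is folded back near (215,175).

```bash
python3 - <<'E'
from h import *
out=[]
for n,cx in(('scene0',[190,165,325,255]),('side0',[185,140,295,255])):
    f=load(n);P=cloud(f);im=f['im'];hsv=cv2.cvtColor(im,cv2.COLOR_RGB2HSV)
    x0,y0,x1,y1=cx
    # tape end of fixture tube
    m=(hsv[...,0]<14)&(hsv[...,1]>150)&(hsv[...,2]>90)
    r=np.zeros_like(m);r[y0:y1,x0:x1]=1
    q=P[m&r];print(n,'tape',m[r].sum(),q.mean(0),q.min(0),q.max(0))
    # cap stub: highest points near socket white
    w=(hsv[...,1]<40)&(hsv[...,2]>150)&r
    for lo,hi,nm in((98,115,'stub'),(8,16,'plate'),(74,86,'flange')):
        k=w&(P[...,2]>lo)&(P[...,2]<hi) if nm!='plate' else (hsv[...,1]<50)&r&(P[...,2]>8)&(P[...,2]<16)
        if k.sum()>3: 
            q=P[k];print(nm,k.sum(),q.mean(0).round(1),np.median(q,0).round(1),cv2.minAreaRect(q[:,:2].astype(np.float32)))
    # high points: clamp
    k=r&(P[...,2]>95)
    q=P[k];o=np.argsort(-q[:,2])[:6];print('high',q[o].round(0).tolist())
    # dish
    c=(360,242) if n=='scene0' else (247,305)
    dm=np.zeros_like(m);dm[c[1]-22:c[1]+22,c[0]-24:c[0]+24]=1
    k=dm&(P[...,2]>13)&(P[...,2]<25);q=P[k][:,:2].astype(np.float32)
    print('dishrim',k.sum(),cv2.minEnclosingCircle(q),np.median(P[k],0), 'floor',P[c[1],c[0]])
    s=im[y0-10:y1+10,x0-10:x1+10,::-1];out.append(cv2.resize(s,(400,int(400*s.shape[0]/s.shape[1])),interpolation=2)[:420])
h=max(o.shape[0] for o in out);out=[cv2.copyMakeBorder(o,0,h-o.shape[0],0,0,0) for o in out]
cv2.imwrite('pics/crop1.png',np.hstack(out))
E
```

```text
scene0 tape 51 [538.92402657 153.24267473  57.02438789] [524.35582239 145.06490791  50.97234703] [551.96300384 161.87171526  62.07374827]
stub 27 [526.  -20.7 100.5] [525.1 -19.5 100.4] ((526.0647583007812, -21.523038864135742), (15.564667701721191, 18.131933212280273), 5.268575191497803)
plate 2566 [536.1  34.4  12.2] [555.3  44.2  12.3] ((528.448974609375, 19.04425048828125), (290.0967102050781, 171.83599853515625), 86.70864868164062)
flange 168 [530.5 -18.6  77.3] [530.5 -15.8  77. ] ((553.0969848632812, -9.029422760009766), (113.1881103515625, 52.650352478027344), 27.470090866088867)
high [[1093.0, 328.0, 1232.0], [1093.0, 328.0, 1232.0], [1093.0, 328.0, 1232.0], [1093.0, 328.0, 1232.0], [1093.0, 328.0, 1232.0], [1093.0, 328.0, 1232.0]]
dishrim 132 ((485.6424255371094, 343.0905456542969), 44.68214797973633) [479.24460422 344.24057751  17.30875472] floor [4.80677812e+02 3.45625317e+02 5.35499671e-02]
side0 tape 200 [ 546.24109991 -189.96740836   67.09919468] [ 486.1564914  -340.36654587   28.29058801] [726.98116227 162.6783211   89.27176351]
stub 12 [524.2 -20.6  99.2] [524.4 -20.5  99.3] ((524.0283203125, -21.683917999267578), (10.939379692077637, 14.589166641235352), 21.347450256347656)
plate 2244 [522.6  47.   12.6] [500.5  61.1  12.6] ((580.0733032226562, -123.9100341796875), (265.7132568359375, 640.7611694335938), 19.43273162841797)
flange 88 [524.2 -15.3  77.7] [521.8 -14.1  77.7] ((525.7960815429688, -16.938806533813477), (51.31147003173828, 40.58165740966797), 3.9477338790893555)
high [[391.0, 1048.0, 857.0], [391.0, 1048.0, 857.0], [391.0, 1048.0, 857.0], [391.0, 1048.0, 857.0], [391.0, 1048.0, 857.0], [391.0, 1048.0, 857.0]]
dishrim 206 ((485.0369873046875, 345.6095886230469), 45.224853515625) [486.49725765 346.10260935  17.09148518] floor [483.02511723 343.25454442   5.0806422 ]
```

View pics/crop1.png

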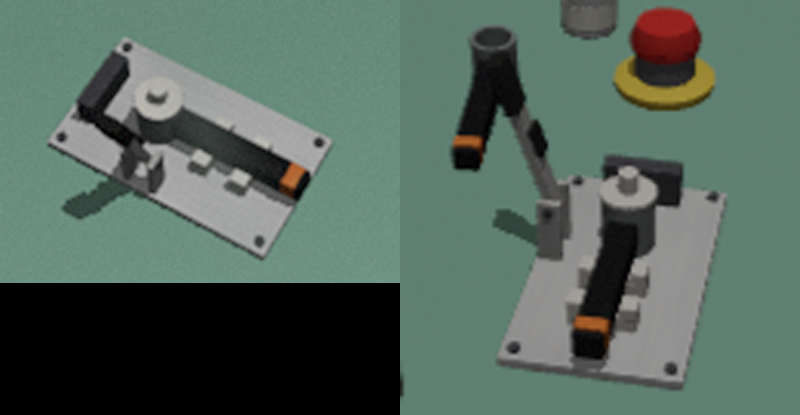

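The crops confirm it: cap stub at (157,95) and tube tape at (295,180) in the left crop, clamp arm upright and folded back in the right crop. Cap, flange and plate heights come out near 100, 77 and 12 mm, as they should. Next I move above the cap.

Call:
arm_command --series '[100,3,-2.6,0.2,6,100,6,-5.3,0.3,12,100,9,-8,0.4,18,100,12,-10.6,0.6,24,100,15,-13.3,0.8,27]'

```text
clock: 0.52
eef_pos: [343.5, -413.0, 223.0]
tool_rot: [-3.141, 0.0, -0.068]
force: [2.2, 0.6, -0.1]
width: 85.4
gripper_force: 0.0
```

Call:
arm_command --series '[100,1.1,-2.7,0.1,0,100,2.1,-5.4,0.2,0,100,3.2,-8.1,0.3,0,100,4.2,-10.8,0.5,0,100,5.3,-13.5,0.6,0]'

```text
clock: 0.93
eef_pos: [404.5, -281.8, 217.0]
tool_rot: [-3.141, 0.001, -0.063]
force: [0.5, 0.6, -0.4]
width: 85.3
gripper_force: 0.0
```

Call:
arm_command --series '[100,1.1,-2.7,0.1,0,100,2.1,-5.4,0.2,0,100,3.2,-8.1,0.3,0,100,4.2,-10.8,0.5,0,100,5.3,-13.5,0.6,0]'

```text
clock: 1.35
eef_pos: [465.8, -150.4, 211.0]
tool_rot: [-3.141, 0.001, -0.062]
force: [-0.2, -0.2, -0.9]
width: 85.1
gripper_force: 0.0
```

Call:
arm_command --series '[100,1.1,-3,0.2,0,100,2.1,-6,0.4,0,100,3.2,-9,0.5,0,100,4.2,-12,0.5,0,100,4.2,-12,0.5,0]'

```text
clock: 1.77
eef_pos: [517.5, -26.9, 205.9]
tool_rot: [-3.137, -0.001, -0.053]
force: [-0.6, 0.4, 0.7]
width: 85.6
gripper_force: 0.0
```

```bash
cat >> h.py <<'E'
from scipy.spatial.transform import Rotation as Ro
def delta(target):
    s=monitor.read_state(); R=Ro.from_euler('xyz',s['tool_rot']).as_matrix()
    print('t',round(s['clock'],2),'pos',s['eef_pos'].round(1),'rot',s['tool_rot'].round(3),'F',s['force'].round(1),'w',round(s['width'],1),'gf',round(s['gripper_force'],1))
    for T in np.atleast_2d(target): print(T,'-> cm',((np.array(T)-s['eef_pos'])@R/10).round(2))
E
python3 - <<'E'
from h import *
delta([525.5,-20.5,79]); grab('wrist','w1')
f=load('w1');P=cloud(f);im=f['im'];d=f['d']
z=P[...,2]
for lo,hi in((94,104),(73,80)):
    k=(d>0)&(z>lo)&(z<hi)&(np.hypot(P[...,0]-525,P[...,1]+20)<45)
    if k.sum()>20: print(k.sum(),cv2.minEnclosingCircle(P[k][:,:2].astype(np.float32)),np.median(P[k],0))
# white blob of cap without depth, intersect at z=99
E
```

```text
t 1.77 pos [517.5 -26.9 205.9] rot [-3.137e+00 -1.000e-03 -5.300e-02] F [-0.6  0.4  0.7] w 85.6 gf 0.0
[525.5 -20.5  79. ] -> cm [ 0.74 -0.63 12.69]
394 ((525.2988891601562, -19.875789642333984), 10.048626899719238) [526.13250214 -19.77385714  98.67771127]
2144 ((525.4019775390625, -19.767717361450195), 27.873645782470703) [529.45629434 -20.3360006   76.75958888]
```

View pics/w1.png

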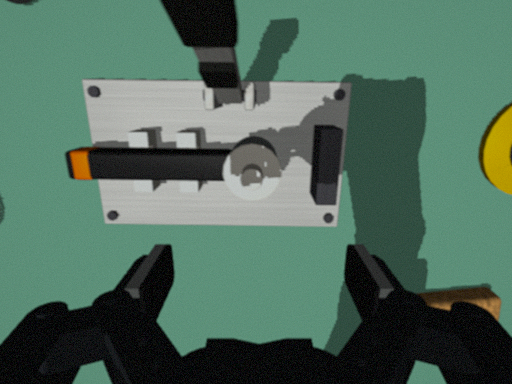

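The wrist view shows the cap at (252,170), seen between and ahead of the open fingers, the tube to its left with the tape at (80,163), and the clamp arm at the top near (205,40). The cap measures (525.4, −19.8), with its top at 98.7. Next I descend.

Call:
arm_command --series '[100,0.4,-0.4,2,0,100,0.7,-0.7,4,0,100,0.7,-0.7,6,0,100,0.7,-0.7,8,0,100,0.7,-0.7,8,0]'

```text
clock: 2.23
eef_pos: [519.6, -29.3, 123.1]
tool_rot: [3.141, 0.007, -0.064]
force: [-1.2, 0.8, 0.0]
width: 85.3
gripper_force: 0.0
```

```bash
python3 - <<'E'
from h import *
delta([525.4,-19.8,79])
f=load('w1');P=cloud(f);d=f['d'];im=f['im'];hsv=cv2.cvtColor(im,cv2.COLOR_RGB2HSV)
z=P[...,2]; v,u=np.mgrid[:384,:512]
k=(d>0)&(abs(z-12)<2.5)&(u>70)&(u<360)&(v>70)&(v<240)
q=P[k][:,:2].astype(np.float32);print('plate',cv2.minAreaRect(q))
k=(d>0)&(abs(z-57)<3)&(u>62)&(u<225)&(v>140)&(v<190)
q=P[k];print('tube top',np.median(q,0),cv2.minAreaRect(q[:,:2].astype(np.float32)))
k=(d>0)&(abs(z-55)<3)&(u>300)&(u<350)&(v>120)&(v<210)
q=P[k];print('stop top',cv2.minAreaRect(q[:,:2].astype(np.float32)))
k=(d>0)&(z>85)&(u>150)&(u<250)&(v<100)
q=P[k];print('clamp',len(q),q.min(0),q.max(0))
for a in range(85,260,15):
    s=q[abs(q[:,2]-a)<7]
    if len(s): print(a,np.median(s,0).round(1),s[:,0].min().round(1),s[:,0].max().round(1))
E
```

```text
t 2.23 pos [519.6 -29.3 123.1] rot [ 3.141  0.007 -0.064] F [-1.2  0.8  0. ] w 85.3 gf 0.0
[525.4 -19.8  79. ] -> cm [ 0.55 -0.99  4.41]
plate ((528.1430053710938, 20.54638671875), (289.7792663574219, 169.6534881591797), 86.31848907470703)
tube top [533.44325051  88.39527754  56.69284547] ((532.7179565429688, 88.30974578857422), (162.15342712402344, 29.973102569580078), 86.23933410644531)
stop top ((520.50146484375, -97.1224365234375), (22.455278396606445, 79.6663818359375), 86.31820678710938)
clamp 4904 [594.68918309 -21.85370943  85.08481535] [637.69467527   8.29593548 213.80641627]
85 [596.1  -3.3  88.7] 594.7 607.8
100 [599.8  -5.9 100.6] 597.1 610.9
115 [605.6 -15.5 114. ] 601.4 614.5
130 [603.6  -7.  131.6] 601.0 620.0
145 [608.   -6.8 145.6] 604.6 624.6
160 [617.1  -5.6 155.4] 609.4 623.1
175 [622.2  -8.1 178. ] 620.1 634.6
190 [626.3  -7.6 190.6] 622.9 637.7
205 [630.8  -7.4 205.5] 626.9 634.8
220 [632.3  -9.1 213.4] 631.6 633.0
```

Call:
arm_command --series '[100,0.2,-0.8,0,0,100,0.2,-0.8,1,0,100,0.2,-0.8,2,0,100,0.2,-0.8,2,0,100,0.2,-0.8,2,0]'

```text
clock: 2.65
eef_pos: [524.8, -20.5, 106.1]
tool_rot: [3.141, 0.001, -0.062]
force: [0.4, 0.7, 0.3]
width: 85.4
gripper_force: 0.0
```

```bash
python3 - <<'E'
from h import *
delta([525.4,-19.8,79])
E
```

```text
t 2.65 pos [524.8 -20.5 106.1] rot [ 3.141e+00  1.000e-03 -6.200e-02] F [0.4 0.7 0.3] w 85.4 gf 0.0
[525.4 -19.8  79. ] -> cm [ 0.06 -0.07  2.71]
```

Call:
arm_command --series '[100,0,-0.1,1,0,100,0,-0.1,2,0,100,0,-0.1,2.7,0,60,0,-0.1,2.7,0,30,0,-0.1,2.7,0]'

```text
clock: 3.07
eef_pos: [524.7, -19.4, 78.6]
tool_rot: [3.141, 0.002, -0.063]
force: [0.1, 0.7, 0.4]
width: 63.6
gripper_force: 0.0
```

Call:
arm_command --series '[10,0,0,0,0,0,0,0,0,0,0,0,0,0,0,0,0,0,0,0,0,0,0,0,0]'

```text
clock: 3.48
eef_pos: [525.6, -19.4, 79.9]
tool_rot: [-3.142, -0.001, -0.063]
force: [-0.5, 0.2, 4.6]
width: 17.4
gripper_force: 58.5
```

Call:
arm_command --series '[0,0,0,0,0,0,0,0,0,0,0,0,0,0,0,0,0,0,0,0,0,0,0,0,0]'

```text
clock: 3.9
eef_pos: [525.6, -19.4, 79.9]
tool_rot: [-3.142, -0.001, -0.062]
force: [-0.5, -0.3, 5.3]
width: 17.9
gripper_force: 58.6
```

Call:
arm_command --series '[0,0,0,-0.5,0,0,0,0,-1.5,0,0,0,0,-3,0,0,0,0,-5,0,0,0,0,-7,0]'

```text
clock: 4.32
eef_pos: [524.7, -19.4, 150.3]
tool_rot: [3.141, 0.001, -0.063]
force: [-0.3, -0.1, -0.2]
width: 17.6
gripper_force: 58.6
```

```bash
python3 - <<'E'
from h import *
delta([485.3,344.5,100]); grab('wrist','w2')
E
```

```text
t 4.32 pos [524.7 -19.4 150.3] rot [ 3.141e+00  1.000e-03 -6.300e-02] F [-0.3 -0.1 -0.2] w 17.6 gf 58.6
[485.3 344.5 100. ] -> cm [ -6.2  -36.07   5.04]
```

View pics/w2.png

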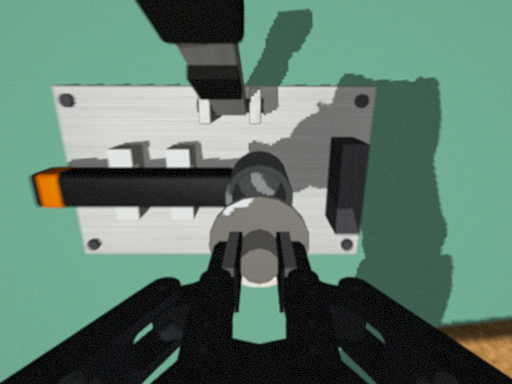

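The wrist view shows the cap held square between the fingers at (260,245), and the socket standing open behind it at (260,185). Next I carry it over the dish.

Call:
arm_command --series '[0,-0.3,-1.5,0,0,0,-0.8,-4.5,0,0,0,-1.3,-7.5,0,0,0,-1.8,-10.5,0,0,0,-2.3,-13.5,0,0]'

```text
clock: 4.78
eef_pos: [510.4, 118.1, 149.9]
tool_rot: [-3.141, -0.0, -0.063]
force: [0.3, 0.8, -0.4]
width: 17.8
gripper_force: 58.6
```

Call:
arm_command --series '[0,-0.5,-3,0,0,0,-1,-6,0,0,0,-1.5,-9,0,0,0,-2,-12,0,0,0,-2.6,-15,0,0]'

```text
clock: 5.2
eef_pos: [493.9, 269.6, 149.9]
tool_rot: [-3.141, -0.001, -0.062]
force: [1.6, 0.1, -0.8]
width: 17.6
gripper_force: 58.6
```

Call:
arm_command --series '[0,-0.5,-2.5,0,0,0,-0.9,-4.5,0,0,0,-1.2,-6,0,0,0,-1.3,-7,0,0,0,-1.3,-7.4,0,0]'

```text
clock: 5.62
eef_pos: [485.4, 344.3, 149.5]
tool_rot: [-3.141, -0.0, -0.061]
force: [-0.4, -0.3, 0.8]
width: 18.0
gripper_force: 58.6
```

Call:
arm_command --series '[0,0,0,0,0,0,0,0,0,0,0,0,0,0,0,0,0,0,0,0,0,0,0,0,0]'

```text
clock: 6.03
eef_pos: [486.2, 341.7, 149.4]
tool_rot: [3.141, -0.0, -0.064]
force: [0.5, 0.4, 0.1]
width: 17.9
gripper_force: 58.6
```

```bash
python3 - <<'E'
from h import *
delta([485.3,344.5,16]); grab('wrist','w3');grab('side','s3')
f=load('w3');P=cloud(f);z=P[...,2];k=(f['d']>0)&(abs(z-18)<3)&(np.hypot(P[...,0]-485,P[...,1]-344)<55)
q=P[k];print(k.sum(),q.mean(0),cv2.minEnclosingCircle(q[:,:2].astype(np.float32)))
a=f['im'][:,:,::-1];s=load('s3')['im'][180:372,120:376,::-1]
cv2.imwrite('pics/c3.png',np.hstack([cv2.resize(a,(400,300)),cv2.resize(s,(400,300))]))
E
```

```text
t 6.03 pos [486.2 341.7 149.4] rot [ 3.141 -0.    -0.064] F [0.5 0.4 0.1] w 17.9 gf 58.6
[485.3 344.5  16. ] -> cm [-0.1  -0.28 13.34]
655 [499.88921923 347.09658747  17.52653814] ((485.384033203125, 346.53125), 43.774681091308594)
```

View pics/c3.png

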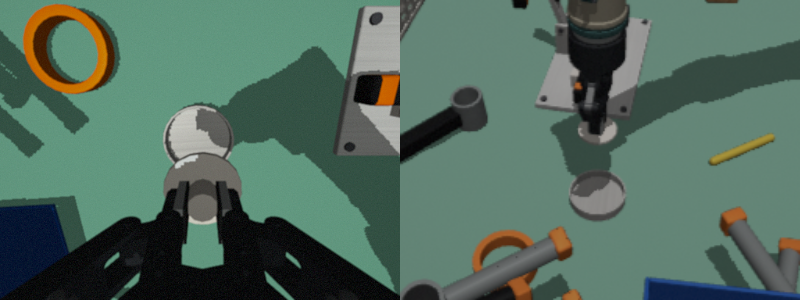

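The left panel shows the dish behind the held cap at (198,135). The right panel shows the cap hanging clear of the dish at (597,195). Its centre measures about (485.4, 346). Next I lower the cap.

Call:
arm_command --series '[0,-0.1,-0.4,2,0,0,-0.1,-0.4,4.5,0,0,-0.1,-0.4,7,0,0,-0.1,-0.4,9,0,0,-0.1,-0.4,10.5,0]'

```text
clock: 6.55
eef_pos: [484.3, 346.2, 42.5]
tool_rot: [3.14, 0.002, -0.063]
force: [-0.1, -0.0, -1.4]
width: 17.5
gripper_force: 58.6
```

Call:
arm_command --series '[0,0,0,0.4,0,0,0,0,0.8,0,0,0,0,1.2,0,0,0,0,1.6,0,0,0,0,1.8,0]'

```text
clock: 6.97
eef_pos: [485.4, 347.1, 26.7]
tool_rot: [-3.141, -0.001, -0.063]
force: [0.2, 0.5, -0.4]
width: 17.8
gripper_force: 58.6
```

Call:
arm_command --series '[0,0,0,0.1,0,0,0,0,0.2,0,0,0,0,0.3,0,0,0,0,0.3,0,0,0,0,0.3,0]'

```text
clock: 7.38
eef_pos: [485.1, 347.0, 23.5]
tool_rot: [-3.141, -0.0, -0.062]
force: [0.7, 0.1, -0.1]
width: 17.6
gripper_force: 58.6
```

Not yet touching; I go down until a contact force shows.

Call:
arm_command --series '[0,0,-0.0,0.1,0,0,0,0,0.1,0,0,0,0,0.2,0,0,0,0,0.2,0,0,0,0,0.2,0]'

```text
clock: 7.8
eef_pos: [485.1, 346.9, 22.0]
tool_rot: [-3.141, -0.0, -0.062]
force: [-0.9, -0.2, 5.9]
width: 17.7
gripper_force: 59.2
```

Call:
arm_command --series '[25,0,0,0,0,30,0,0,0,0,40,0,0,0,0,45,0,0,0,0,50,0,0,0,0]'

```text
clock: 8.22
eef_pos: [484.9, 346.8, 21.2]
tool_rot: [3.141, 0.0, -0.062]
force: [0.3, 0.0, -0.7]
width: 42.4
gripper_force: 0.0
```

Call:
arm_command --series '[50,0,0,0,0,50,0,0,-1,0,50,0,0,-2.5,0,50,0,0,-5,0,50,0,0,-8,0]'

```text
clock: 8.63
eef_pos: [484.0, 346.1, 101.5]
tool_rot: [3.14, 0.002, -0.063]
force: [0.4, 0.6, 1.0]
width: 42.4
gripper_force: 0.0
```

```bash
python3 - <<'E'
from h import *
delta([[485,346,150]]); grab('wrist','w4')
f=load('w4');P=cloud(f);z=P[...,2];d=f['d']
for lo,hi in((38,44),(16,22)):
    k=(d>0)&(z>lo)&(z<hi)&(np.hypot(P[...,0]-485,P[...,1]-346)<(45 if lo<30 else 20)); q=P[k]
    print(k.sum(),np.median(q,0) if len(q) else '',cv2.minEnclosingCircle(q[:,:2].astype(np.float32)) if len(q) else '')
f=load('w1');P=cloud(f);z=P[...,2];d=f['d'];v,u=np.mgrid[:384,:512]
k=(d>0)&(z>85)&(z<260)&(u>100)&(u<260)&(v<60); q=P[k];print(len(q),q.max(0),q.min(0))
f2=load('side0');P=cloud(f2);z=P[...,2]
k=(f2['d']>0)&(z>85)&(P[...,0]>580)&(P[...,0]<720)&(abs(P[...,1]+12)<35); q=P[k];print('side',len(q))
for a in range(90,240,15):
    s=q[abs(q[:,2]-a)<7]
    if len(s): print(a,len(s),np.median(s,0).round(1),s.min(0).round(1),s.max(0).round(1))
f2=load('scene0');P=cloud(f2);z=P[...,2]
k=(f2['d']>0)&(z>85)&(P[...,0]>580)&(P[...,0]<720)&(abs(P[...,1]+12)<35); q=P[k];print('scene',len(q))
for a in range(90,240,15):
    s=q[abs(q[:,2]-a)<7]
    if len(s): print(a,len(s),np.median(s,0).round(1),s.min(0).round(1),s.max(0).round(1))
E
```

```text
t 8.63 pos [484.  346.1 101.5] rot [ 3.14e+00  2.00e-03 -6.30e-02] F [0.4 0.6 1. ] w 42.4 gf 0.0
[485 346 150] -> cm [ 0.09  0.01 -4.85]
536 [485.54814777 346.26677742  40.7080578 ] ((485.0262451171875, 346.4300842285156), 10.048761367797852)
4060 [489.67179509 345.81543571  18.51392082] ((485.0928955078125, 346.34637451171875), 43.9351806640625)
3585 [637.69467527   8.29593548 213.80641627] [616.27963098 -21.85370943 131.03420679]
side 383
90 24 [598.9   2.2  89.7] [594.4 -15.3  85.2] [609.4   9.2  96.3]
105 31 [6.035e+02 4.000e-01 1.041e+02] [597.  -16.8  98. ] [614.7   7.7 111.6]
120 25 [608.9   2.5 118. ] [603.3 -13.6 113.3] [620.6   8.8 126.8]
135 38 [608.8   2.4 136. ] [602.2 -18.  129.4] [626.2   7.4 141.6]
150 45 [616.1   2.3 152.2] [607.6 -17.5 143.2] [630.7   7.6 156.8]
165 30 [622.9   1.2 165. ] [610.6 -13.9 158.1] [633.5   6.7 171.8]
180 37 [626.2   6.2 180.2] [621.8 -19.6 173.4] [639.6  10.8 186.8]
195 41 [630.6   4.  195.1] [625.3 -17.  188.2] [645.9  10.7 201.7]
210 45 [635.8   4.7 210. ] [629.8 -21.3 203.2] [650.1  11.2 216.6]
225 39 [641.   -3.5 222.4] [634.4 -20.5 218.2] [651.5   8.8 228.3]
scene 180
90 10 [607.    3.9  91.6] [601.3 -14.8  85.2] [610.8   5.4  97. ]
105 8 [611.2   3.7 104.6] [600.8 -14.8  98.9] [613.5   4.9 110.7]
120 11 [614.8   3.9 120.5] [606.2 -13.8 113.9] [619.9   4.9 126.5]
135 12 [618.7   3.3 134.2] [606.6 -13.2 128.5] [623.2   4.9 141.8]
150 16 [616.5   3.1 150.6] [610.6  -6.7 143.6] [626.5   5.  156.6]
165 4 [628.1   4.5 161.3] [620.9   3.7 160.1] [634.9   5.8 170.3]
180 11 [635.6   6.4 178.6] [626.5 -19.3 175.8] [639.2   7.9 186.7]
195 15 [642.5   6.  194.9] [631.2 -18.3 188.5] [645.6   7.7 201.4]
210 17 [645.8   5.4 212.2] [635.7 -18.4 204.8] [650.7   6.4 216.5]
225 67 [644.4  -7.4 222.6] [636.1 -23.  218.1] [652.3   6.9 228.4]
```

View pics/w4.png

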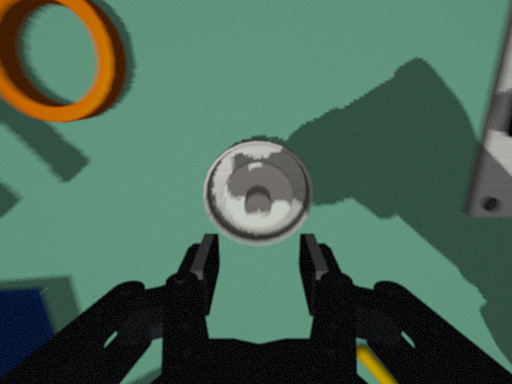

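The wrist view shows the cap upright in the dish, stub at (257,195), dish rim at (258,190), stub top at z 41. Next I shut the fingers and go behind the tube end.

Call:
arm_command --series '[30,0.8,1.6,0,0,0,2,4,0,0,0,3.2,6.5,0,0,0,4.5,9,0,0,0,5.5,11.2,0,0]'

```text
clock: 9.1
eef_pos: [534.0, 229.8, 102.2]
tool_rot: [3.142, -0.002, -0.063]
force: [0.3, 0.1, -0.2]
width: 0.2
gripper_force: 0.0
```

Call:
arm_command --series '[0,0.7,1.2,0,0,0,0.7,1.4,1,0,0,0.7,1.4,3,0,0,0.7,1.4,3,0,0,0.7,1.4,3,0]'

```text
clock: 9.52
eef_pos: [537.4, 218.2, 70.4]
tool_rot: [3.141, 0.003, -0.061]
force: [0.0, 0.7, 0.3]
width: 0.4
gripper_force: 0.0
```

```bash
python3 - <<'E'
from h import *
delta([[539.6,200.3,36],[535.1,130.4,36]])
E
```

```text
t 9.52 pos [537.4 218.2  70.4] rot [ 3.141e+00  3.000e-03 -6.100e-02] F [0.  0.7 0.3] w 0.4 gf 0.0
[539.6 200.3  36. ] -> cm [0.34 1.77 3.44]
[535.1 130.4  36. ] -> cm [0.31 8.78 3.44]
```

Down, then a first gentle approach.

Call:
arm_command --series '[0,0.3,0,1,0,0,0.3,0,2.2,0,0,0.3,0.5,3.4,0,0,0.3,1,3.4,0,0,0.3,1.5,3.4,0]'

```text
clock: 9.93
eef_pos: [540.4, 201.8, 36.5]
tool_rot: [3.141, 0.001, -0.062]
force: [-0.5, -0.5, 0.3]
width: -0.0
gripper_force: 0.0
```

Call:
arm_command --series '[0,0,0.5,0,0,0,0,1,0,0,0,0,1.5,0,0,0,0,2,0,0,0,0,2.5,0,0]'

```text
clock: 10.35
eef_pos: [540.0, 177.4, 37.9]
tool_rot: [-3.14, -0.001, -0.062]
force: [0.4, 2.5, 1.4]
width: -0.5
gripper_force: 1.0
```

Call:
arm_command --series '[0,0,0.3,0,0,0,0,0.6,0,0,0,0,0.9,0,0,0,0,1.2,0,0,0,0,1.5,0,0]'

```text
clock: 10.77
eef_pos: [538.7, 162.3, 37.4]
tool_rot: [-3.141, -0.0, -0.062]
force: [0.0, 1.8, 2.1]
width: -0.4
gripper_force: 1.2
```

Call:
arm_command --series '[0,0,0.3,0,0,0,0,0.7,0,0,0,0,1,0,0,0,0,1.3,0,0,0,0,1.6,0,0]'

```text
clock: 11.18
eef_pos: [537.5, 145.9, 37.3]
tool_rot: [3.142, 0.0, -0.063]
force: [1.2, 2.6, 1.2]
width: -0.3
gripper_force: 1.2
```

Call:
arm_command --series '[0,0,0.2,0,0,0,0,0.3,0,0,0,0,0.4,0,0,0,0,0.5,0,0,0,0,0.5,0,0]'

```text
clock: 11.6
eef_pos: [537.6, 144.6, 37.4]
tool_rot: [-3.138, -0.001, -0.06]
force: [1.1, 8.8, 0.4]
width: -0.0
gripper_force: 4.4
```

Call:
arm_command --series '[0,0,0.2,0,0,0,0,0.4,0,0,0,0,0.6,0,0,0,0,0.8,0,0,0,0,0.8,0,0]'

```text
clock: 12.02
eef_pos: [538.8, 144.1, 38.2]
tool_rot: [-3.129, -0.005, -0.055]
force: [1.5, 22.6, 0.4]
width: 0.2
gripper_force: 11.2
```

```bash
python3 - <<'E'
from h import *
delta([[535,144,40]]); grab('scene','sc5');grab('side','s5')
for n in('sc5','s5'):
    f=load(n);P=cloud(f);z=P[...,2];d=f['d']
    k=(d>0)&(z>66)&(z<77)&(abs(P[...,0]-522)<40)&(P[...,1]<-25)&(P[...,1]>-100);q=P[k]
    print(n,k.sum(),cv2.minEnclosingCircle(q[:,:2].astype(np.float32)) if len(q) else '')
a=load('sc5')['im'][150:270,180:340,::-1];s=load('s5')['im'][140:260,180:340,::-1]
cv2.imwrite('pics/c5.png',np.hstack([cv2.resize(a,(400,300),interpolation=2),cv2.resize(s,(400,300),interpolation=2)]))
E
```

```text
t 12.02 pos [538.8 144.1  38.2] rot [-3.129 -0.005 -0.055] F [ 1.5 22.6  0.4] w 0.2 gf 11.2
[535 144  40] -> cm [-0.38  0.03 -0.18]
sc5 112 ((523.1463012695312, -61.853214263916016), 28.508398056030273)
s5 54 ((520.148681640625, -59.900970458984375), 28.331912994384766)
```

View pics/c5.png

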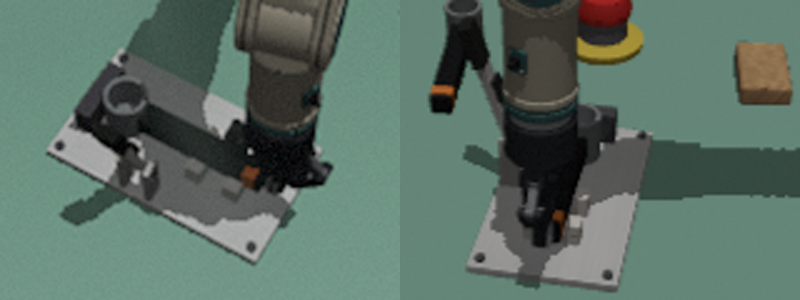

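The left panel shows the socket, at (125,95), up against the dark stop. Measured, its axis is near fixture y −90, and the force rises to 22 N without motion, so it is home. I back off, lift, and go round behind the clamp arm.

Call:
arm_command --series '[0,0,-1.5,0,0,0,0,-4,0,0,0,0,-7,-1,0,0,0,-8,-4,0,0,0,-8,-7,0]'

```text
clock: 12.53
eef_pos: [539.9, 216.1, 106.5]
tool_rot: [3.141, 0.004, -0.058]
force: [0.6, -0.6, 0.8]
width: -0.1
gripper_force: 0.0
```

Call:
arm_command --series '[0,1,0,-2.5,0,0,3.5,0,-4.5,0,0,6.5,0,-6,0,0,9.5,0,-7,0,0,12.5,0,-7,0]'

```text
clock: 12.95
eef_pos: [669.0, 204.1, 180.3]
tool_rot: [-3.142, -0.004, -0.063]
force: [1.5, 0.9, -0.2]
width: -0.1
gripper_force: 0.0
```

Call:
arm_command --series '[0,2,1,0,0,0,3.2,3.5,0,0,0,3.2,6.5,0,0,0,3.2,8,0,0,0,3.2,8,0,0]'

```text
clock: 13.37
eef_pos: [693.0, 115.5, 176.8]
tool_rot: [3.136, 0.002, -0.07]
force: [-0.4, -0.5, 0.3]
width: 0.2
gripper_force: 0.0
```

```bash
python3 - <<'E'
from h import *
delta([[686.5,-9.6,175]])
E
```

```text
t 13.37 pos [693.  115.5 176.8] rot [ 3.136e+00  2.000e-03 -7.000e-02] F [-0.4 -0.5  0.3] w 0.2 gf 0.0
[686.5  -9.6 175. ] -> cm [ 0.23 12.53  0.25]
```

Call:
arm_command --series '[0,0,3,0,0,0,0,6,0,0,0,0,9,0,0,0,0,11.5,0,0,0,0,12.7,0,0]'

```text
clock: 13.78
eef_pos: [684.6, -7.5, 177.3]
tool_rot: [3.139, 0.001, -0.066]
force: [0.7, -0.0, 0.2]
width: -0.3
gripper_force: 0.0
```

Call:
arm_command --series '[0,0,0,0,0,0,0,0,0,0,0,0,0,0,0,0,0,0,0,0,0,0,0,0,0]'

```text
clock: 14.2
eef_pos: [685.6, -0.7, 177.2]
tool_rot: [-3.14, 0.0, -0.059]
force: [-0.5, 0.2, 0.1]
width: 0.1
gripper_force: 0.0
```

```bash
python3 - <<'E'
from h import *
delta([[686.5,-9.6,175]])
grab('side','s6'); cv2.imwrite('pics/c6.png',cv2.resize(load('s6')['im'][110:260,150:350,::-1],(800,600),interpolation=2))
E
```

```text
t 14.2 pos [685.6  -0.7 177.2] rot [-3.14   0.    -0.059] F [-0.5  0.2  0.1] w 0.1 gf 0.0
[686.5  -9.6 175. ] -> cm [0.14 0.88 0.22]
```

View pics/c6.png

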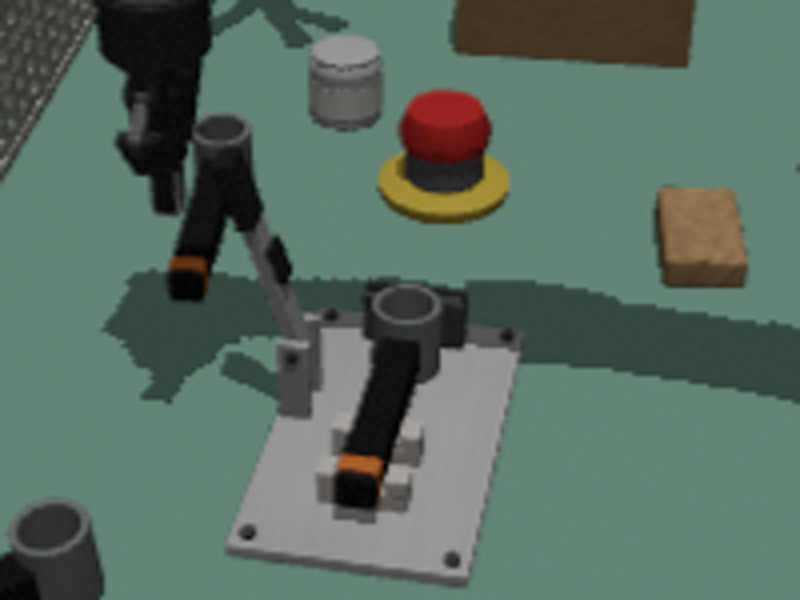

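The side crop shows the fingertips at (168,205), just behind the paddle at (235,190), and the socket against the stop. Next I sweep toward the robot at constant height.

Call:
arm_command --series '[0,-0.5,0.8,0,0,0,-1.5,0.8,0,0,0,-2.5,0.8,0,0,0,-3.5,0.8,0,0,0,-4.5,0.8,0,0]'

```text
clock: 14.67
eef_pos: [640.7, -9.2, 178.0]
tool_rot: [3.141, -0.003, -0.063]
force: [2.3, -0.7, 1.3]
width: 0.2
gripper_force: 0.0
```

Call:
arm_command --series '[0,-1,0,0,0,0,-2,0,0,0,0,-3,0,0,0,0,-4,0,0,0,0,-5,0,0,0]'

```text
clock: 15.08
eef_pos: [590.8, -5.9, 177.9]
tool_rot: [3.141, -0.003, -0.063]
force: [3.4, -0.9, -1.2]
width: 0.1
gripper_force: 1.1
```

Call:
arm_command --series '[0,-0.7,0,0,0,0,-1.4,0,0,0,0,-2,0,0,0,0,-2.5,0,0,0,0,-3,0,0,0]'

```text
clock: 15.5
eef_pos: [560.1, -3.6, 177.4]
tool_rot: [3.142, -0.001, -0.062]
force: [2.0, 0.5, 0.1]
width: 0.3
gripper_force: 0.8
```

```bash
cat >> h.py <<'E'
def clamp(tag):
    # clamp points around the hinge plane, angle from the hinge
    f=load(tag);P=cloud(f); o=np.array([528.7,30.6]);ex=np.array([.998,-.0642]);ey=np.array([.0642,.998])
    D=P[...,:2]-o;fx=D@ex;fy=D@ey;z=P[...,2]
    k=(f['d']>0)&(abs(fy+30)<18)&(np.hypot(fx-70,z-70)<172)&(np.hypot(fx-70,z-70)>60)&(z>75)
    th=np.degrees(np.arctan2(z-70,70-fx))[k];print(tag,k.sum(),np.histogram(th,bins=range(0,131,10))[0])
E
python3 - <<'E'
from h import *
delta([[528.7+25,30.6-30,175]])
grab('side','s7');clamp('s7');clamp('s6')
E
```

```text
t 15.5 pos [560.1  -3.6 177.4] rot [ 3.142e+00 -1.000e-03 -6.200e-02] F [2.  0.5 0.1] w 0.3 gf 0.8
[553.7   0.6 175. ] -> cm [-0.67 -0.38  0.24]
s7 310 [  0   0   0   0   0  29 199  82   0   0   0   0   0]
s6 345 [  0   0   0   0   0   0   0   0   0  28 242  33  39]
```

Call:
arm_command --series '[0,-1.2,0,0.3,0,0,-2.4,0,0.7,0,0,-3.6,0,1.3,0,0,-4.3,0,2.1,0,0,-5,0,2.9,0]'

```text
clock: 15.97
eef_pos: [509.4, -0.3, 148.3]
tool_rot: [-3.141, 0.001, -0.062]
force: [0.5, 0.5, 1.6]
width: -0.2
gripper_force: 0.6
```

Call:
arm_command --series '[0,-0.7,0,0.9,0,0,-1.2,0,1.9,0,0,-1.7,0,2.9,0,0,-2.2,0,3.8,0,0,-2.4,0,4.6,0]'

```text
clock: 16.38
eef_pos: [485.1, 1.2, 101.7]
tool_rot: [-3.142, 0.002, -0.062]
force: [-0.3, 0.1, 1.5]
width: -0.2
gripper_force: 0.5
```

```bash
python3 - <<'E'
from h import *
o=np.array([528.7,30.6]);ex=np.array([.998,-.0642]);ey=np.array([.0642,.998])
delta([[*(o-60*ex-30*ey),79],[*(o-60*ex-30*ey),120]])
grab('side','s8');clamp('s8')
E
```

```text
t 16.38 pos [485.1   1.2 101.7] rot [-3.142e+00  2.000e-03 -6.200e-02] F [-0.3  0.1  1.5] w -0.2 gf 0.5
[466.894   4.512  79.   ] -> cm [-1.83 -0.22  2.28]
[466.894   4.512 120.   ] -> cm [-1.84 -0.22 -1.82]
s8 416 [ 36 258  51  27  25  19   0   0   0   0   0   0   0]
```

Call:
arm_command --series '[0,-0.6,0,0.5,0,0,-1.2,0,1,0,0,-1.7,0,1.5,0,0,-1.7,0,2,0,0,-1.7,0,2.2,0]'

```text
clock: 16.85
eef_pos: [468.4, 2.2, 79.7]
tool_rot: [3.142, 0.002, -0.062]
force: [-1.1, -0.6, 0.4]
width: 0.1
gripper_force: 0.4
```

Call:
arm_command --series '[0,0,0,0.2,0,0,0,0,0.3,0,0,0,0,0.4,0,0,0,0,0.5,0,0,0,0,0.5,0]'

```text
clock: 17.27
eef_pos: [469.1, 2.2, 77.7]
tool_rot: [-3.141, -0.0, -0.063]
force: [-6.6, -0.0, 31.1]
width: -0.3
gripper_force: 15.6
```

At the end stop with 31 N and TCP at 78, as expected. I retreat and check.

Call:
arm_command --series '[0,0,0,-1.5,0,0,0,0,-4,0,0,-1,0,-7,0,0,-4,0,-10,0,0,-7,0,-13,0]'

```text
clock: 17.68
eef_pos: [400.8, 6.4, 205.3]
tool_rot: [3.142, -0.001, -0.063]
force: [-0.2, 0.0, 0.8]
width: -0.2
gripper_force: 0.0
```

Call:
arm_command --series '[0,-1,-2,-1,0,0,-2,-5,-1,0,0,-2,-8,-1,0,0,-2,-10,-1,0,0,-2,-10,-1,0]'

```text
clock: 18.1
eef_pos: [387.8, 112.0, 214.7]
tool_rot: [-3.139, -0.002, -0.056]
force: [-0.2, 0.8, -0.8]
width: 0.0
gripper_force: 0.0
```

```bash
python3 - <<'E'
from h import *
delta([[466,4,200]])
o=np.array([528.7,30.6]);ex=np.array([.998,-.0642]);ey=np.array([.0642,.998])
ims=[]
for n in('scene','side','wrist'):
    t=n+'9';grab(n,t);f=load(t);P=cloud(f);z=P[...,2];d=f['d'];D=P[...,:2]-o;fx=D@ex;fy=D@ey
    k=(d>0)&(abs(fy+30)<9)&(fx>-88)&(fx<-38)&(z>55)&(z<130)
    print(n,'paddle top z',k.sum(),np.percentile(z[k],[10,50,90]) if k.any() else '', np.polyfit(fx[k],z[k],1) if k.sum()>9 else '')
    k=(d>0)&(z>67)&(z<76)&(abs(fx)<40)&(fy<-55)&(fy>-125)
    print('socket fixture',cv2.minEnclosingCircle(np.c_[fx[k],fy[k]].astype(np.float32)) if k.any() else '')
    k=(d>0)&(z>37)&(z<44)&(np.hypot(P[...,0]-485,P[...,1]-346)<20)
    print('cap',k.sum(),np.median(P[k],0) if k.any() else '')
a=load('scene9')['im'][140:284,190:382,::-1];s=load('side9')['im'][140:332,150:406,::-1]
cv2.imwrite('pics/c9.png',np.hstack([cv2.resize(x,(400,300),interpolation=2) for x in(a,s)]))
E
```

```text
t 18.1 pos [387.8 112.  214.7] rot [-3.139e+00 -2.000e-03 -5.600e-02] F [-0.2  0.8 -0.8] w 0.0 gf 0.0
[466   4 200] -> cm [ 8.41 10.35  1.46]
scene paddle top z 88 [75.1148628  78.11869686 81.61209211] [3.74646682e-03 7.83679970e+01]
socket fixture ((0.7863619923591614, -90.99830627441406), 27.754596710205078)
cap 35 [486.00838146 344.31046955  39.98641761]
side paddle top z 66 [76.52313459 78.8010996  80.55483563] [-7.99274169e-04  7.85030477e+01]
socket fixture ((-0.5163437128067017, -90.61945343017578), 28.812314987182617)
cap 45 [485.53173472 346.89427002  40.97510595]
wrist paddle top z 1192 [76.87196727 77.83207381 78.76619243] [2.83366221e-03 7.80063954e+01]
socket fixture ((-0.5440402626991272, -89.22761535644531), 27.31407356262207)
cap 360 [484.92794126 345.0006154   40.68315501]
```

View pics/c9.png

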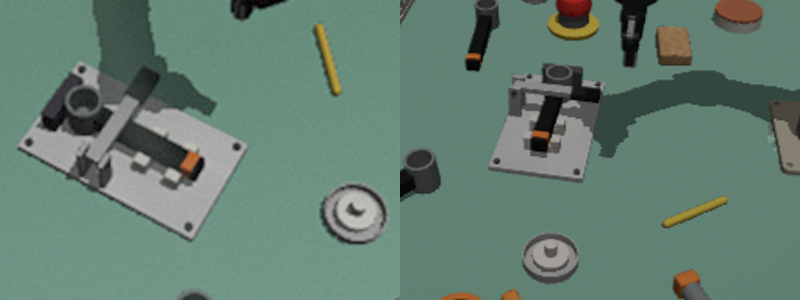

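Both views show the socket against the stop, at (83,105) on the left, and the clamp arm level over the tube: paddle top at z 78, slope about 0. The cap stands upright in the dish at (355,210).

```bash
python3 -c "
from cell import workorder
print(workorder.finish_job())"
```

```text
the job is handed in; nothing more can be done
None
```

I handed the job in at about 18 s: the cap stands upright in the dish, the socket measures home against the end stop, and the clamp arm is pressed level over the tube; the judge's verdict was not shown.

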